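# Seat the tan shoe's heel cap and start the timer

## Robot

A 7-joint arm with a two-finger parallel gripper is mounted at the origin on the work surface. World frame = base frame: x ahead of the robot, y to its left, z up, the work surface at z = 0. Lengths are in mm, angles in rad, forces in N, time in s.
With the tool pointing down it reaches from about 425 to 875 mm from the base axis. Payload 9.9 kg.
Tool frame: the origin (TCP) lies on the centre line of the jaws, within the pads' length; the fingertips stand 22 mm ahead of it and the grasp point (between the pads) lies 3 mm ahead of it (env.tcp_to_tips is the distance from the TCP to the fingertips, in mm); z points along the fingers, y is the line along which they close (so a half turn about z gives the same grasp; the last joint's range is limited). The gripper opens to 85 mm and grips with 20 to 120 N. Pads are 22 mm wide; open, the fingers measure 114 mm over their backs; the gripper's body (76 mm by 85 mm) begins 54 mm behind the grasp point. The pads swing forward as they close: fully open they stand 13 mm farther back than shut.
Start: joints at [1.047, 0.576, 0.025, 1.437, -0.015, 1.129, -0.057], TCP at [287.392, -610.766, 253.289] pointing down, gripper open.
Joint ranges: [-2.76, 2.76], [-0.34, 2.15], [-1.52, 1.57], [0.19, 2.46], [-1.09, 4.23], [0.17, 1.99], [-2.82, 2.82]. Speed limits (rad/s): [2.22, 2.22, 3.01, 3.01, 3.14, 3.14, 3.14].

## Interface

Orientations are given as a unit quaternion [w, x, y, z].
In Python, from workcell import env gives the robot as it stands.
- The arm moves only by the shell command python3 -m handwheel 'ROWS' [FORCE]. ROWS is JSON, a list of rows, each an object of numbers: "gripper": the closure, from 0 (fully open) to 1 (shut); "dx", "dy", "dz": the shift along the world's x, y, z in m; "wx", "wy", "wz": the turn, a rotation vector about the world's x, y, z in degrees. A call has 1 to 8 rows; each row is the pose to reach, as a shift and turn from the pose commanded when the call began; what a row does not reach only later rows make up. A row lasts 1/10 s, in which the tool goes at most 50 mm and 8.59 degrees, less where a joint would pass 70% of its speed; a pose out of reach is approached as far as the arm can. A call with a gripper value outside its range is refused whole. The fingers move at their own pace and stop on an object; FORCE is the grip in N (left out, the last holds). Time passes only in rows, so rows that repeat a pose let the fingers close. It gives the time, the measured TCP pose, the force, the opening and the grip force at its end, in the units of the state.
- env.state(): the state, without advancing time (a new reading comes with each control period).
- env.get_image(name): name is "scene" or "top" or "wrist"; returns the picture (420x560x3 uint8, red, green, blue); there is no depth.
- env.calibration(name): a dict with "camera_matrix" (3x3 intrinsics, pixels), "dist_coeffs" ([k1, k2, p1, p2, k3] as OpenCV has them; the pictures are not rectified), "position" and "orientation" of the camera in the world. Camera axes: x right, y up, looking along -z (the intrinsics and any distortion apply to the point x, -y, -z); pixel columns grow to the right and rows downward; lengths in mm; the calibration is good to about 2 mm. A picture is of the moment at which its call begins: read the wrist's pose just before it. calibration takes no time and is no camera call; for the wrist camera it gives the pose at the moment of the call.
- env.close_job(): hands the job in; it is judged then, once.
Trained networks look in the newest picture that a camera, given by its name, has taken for a name from the list of things; names that differ only in an ending like _2 or _b are one class to them, and where a whole thing is asked for, a point or a joint stands for the part that bears it (a point fixed in the world has none). Each returns a list of dicts, best first, with "confidence" (0 to 1); they miss things now and then, are a little off and sometimes report something else, mostly with a low value. They report only what shows in the picture. A call takes as long as a camera call.
- env.regions_of(camera, query): "region" (420x560 bool, what is visible of it).
- env.spot_point(camera, query): "at" ([x, y, z] in mm, in world coordinates, good to about 4 mm: a listed point, or the origin of a listed thing).
The state is a dict: "time_s": time; "q": joint angles; "joint_velocities": joint speeds; "effort": joint torques, N m; "eef_pos": TCP position; "tcp_rot": TCP orientation; "wrist_force": force on the tool from outside, world axes, zero at the start; "wrist_torque": the same for the moment, N m; "opening": opening from 0.0 (shut) to 1.0 (fully open); "grip_force": force on a finger pad.
Only numpy, scipy, OpenCV 4.12 (cv2) and the standard library are available. Lean on these libraries where they do the work, as an engineer would, in place of code of your own. Each camera call takes 0.05 s, during which the arm holds its last target. There are 200 camera calls.

## Task

In the shoe repair shop, press the loose heel cap of the tan shoe gently down with the fingertips until it sits fully home on its heel, then press the green start button on the yellow timer box right down, let it spring back and move clear. Leave the heel caps of the black and the dark red shoe as they are, leave the red and the white button alone, and do not push, tip or lift the shoes, the timer or anything else on the bench; nothing needs gripping.

Things in the scene. Friction and masses are not known exactly. Their poses are not given: they have to be found in the camera images.
- tan_shoe: Tan (light brown leather and sole) shoe lying sole up, toe away from the robot, on a wooden cradle (200 x 95 mm); together about 1.8 kg, loose on the bench. Whole length 270 mm, greatest width 94 mm, 125 mm high at the sole. Origin on the bench under the shoe's middle line; own x points to the toe, z up. Heel centre at x = -50 mm, y = 0; the heel cap's top is 133 mm above the bench at joint value 0 and 125 mm when home.
- tan_cap (a joint): Press-in travel of the tan shoe's heel cap: 0 = standing 8 mm proud on its brass pins (starts at 0 to 0.0015), 0.008 m = fully home against the heel. It slides straight down, takes about 4 N to move, stays where it is pushed.
- tan_cap_top (a point): Point on top of the dark grey rubber heel cap (D-shaped, 60 mm wide, 52 mm long, 7 mm thick) of the tan shoe, 4 mm nearer the heel's back than the D's middle, on the shoe's middle line; moves with the cap.
- black_shoe: Black leather shoe lying sole up, toe away from the robot, on a wooden cradle (200 x 95 mm); together about 1.8 kg, loose on the bench. Whole length 270 mm, greatest width 94 mm, 125 mm high at the sole. Origin on the bench under the shoe's middle line; own x points to the toe, z up. Heel centre at x = -50 mm, y = 0; the heel cap's top is 133 mm above the bench at joint value 0 and 125 mm when home.
- black_cap (a joint): The same for the black shoe's heel cap: 0 = standing 8 mm proud on its brass pins (starts at 0 to 0.0015), 0.008 m = fully home against the heel. It slides straight down, takes about 4 N to move, stays where it is pushed.
- black_cap_top (a point): Top of the dark grey rubber heel cap (D-shaped, 60 mm wide, 52 mm long, 7 mm thick) of the black shoe, same place.
- red_shoe: Dark red leather shoe lying sole up, toe away from the robot, on a wooden cradle (200 x 95 mm); together about 1.8 kg, loose on the bench. Whole length 270 mm, greatest width 94 mm, 125 mm high at the sole. Origin on the bench under the shoe's middle line; own x points to the toe, z up. Heel centre at x = -50 mm, y = 0; the heel cap's top is 133 mm above the bench at joint value 0 and 125 mm when home.
- red_cap (a joint): The same for the dark red shoe's heel cap: 0 = standing 8 mm proud on its brass pins (starts at 0 to 0.0015), 0.008 m = fully home against the heel. It slides straight down, takes about 4 N to move, stays where it is pushed.
- red_cap_top (a point): Top of the dark grey rubber heel cap (D-shaped, 60 mm wide, 52 mm long, 7 mm thick) of the dark red shoe, same place.
- timer: Yellow timer box, 100 (its x) x 160 (its y) x 70 mm high, 1 kg, loose on the bench; origin at the centre of its underside. On its top in a row along y: red button at y = +52 mm, green at 0, white at -52 mm.
- start_button (a joint): Travel of the green start button: 0 released, 0.006 m fully down; springs back; 1.2 N to begin, 4 N fully down.
- start_button_top (a point): Centre of the green start button's top face; height over the bench 92 mm when released. Button 24 mm across in a black collar 40 mm across and 12 mm high.
- stop_button (a joint): Travel of the red button, same kind.
- stop_button_top (a point): Centre of the red button's top face; height over the bench 92 mm when released. Button 24 mm across in a black collar 40 mm across and 12 mm high.
- pause_button (a joint): Travel of the white button, same kind.
- pause_button_top (a point): Centre of the white button's top face; height over the bench 92 mm when released. Button 24 mm across in a black collar 40 mm across and 12 mm high.
- tin: Closed polish tin, 75 mm across, 24 mm high; origin under its centre. Not part of the job.
- sleeve: Copper-coloured sanding sleeve (tube) standing on end, 60 mm across, 55 mm high; origin under its centre. Not part of the job.
- brush: Wooden shoe brush, 160 x 50 x 44 mm, bristles down; origin under its centre. Not part of the job.
- hammer: Hammer lying on the bench; origin on the bench under its middle, own x along the handle. Not part of the job.
- bottle: Amber bottle with a black cap, 60 mm across, 130 mm high; origin under its centre. Not part of the job.

How it is judged:
By the outcome, as a careful person would: the job done as asked, in the order asked, and still so for the second after the job is handed in, with the robot touching nothing.
It also fails if it takes over 40 s, if anything falls off the work surface, if the arm or the gripper's body presses on something with over 40 N, if the wrist force passes 120 N, or if a joint passes its speed limit or range.

## Working session

There is one attempt and no reset: what is moved stays moved. The work goes in short steps, Python scripts to look and compute and a shell command to move; the robot and the scene stay as the last step left them, time stands still between calls to the robot, and variables do not carry over. Pictures are saved under pics/ and viewed, at most 10 in all, crops included, and the job is handed in when it is done.

```bash
mkdir -p pics
python3 - <<'E'
from workcell import env
import cv2,numpy as np
for c in("scene","top"):
    im=env.get_image(c);cv2.imwrite(f"pics/{c}0.png",im[:,:,::-1])
    for q in["tan_cap_top","tan_shoe","start_button_top","stop_button_top","pause_button_top","timer"]+(["black_cap_top","red_cap_top","bottle"] if c=="top" else[]):
        print(c,q,[(np.round(d["at"],1).tolist(),round(d["confidence"],2)) for d in env.spot_point(c,q)[:2]])
s=env.state();print(s["time_s"],s["eef_pos"],s["tcp_rot"],s["wrist_force"],s["opening"],env.tcp_to_tips)
E
```

```text
scene tan_cap_top [([475.0, -337.7, 129.3], 0.43)]
scene tan_shoe [([526.7, -337.2, 1.3], 0.86), ([475.7, -336.6, 127.1], 0.48)]
scene start_button_top [([554.1, 350.5, 95.0], 0.6)]
scene stop_button_top [([562.1, 399.6, 92.2], 0.39)]
scene pause_button_top [([546.9, 299.3, 88.0], 0.37)]
scene timer [([552.3, 347.9, -3.6], 0.65)]
top tan_cap_top [([479.5, -340.5, 138.3], 0.53)]
top tan_shoe [([592.1, -498.8, 0.9], 0.71), ([525.2, -334.8, 1.8], 0.68)]
top start_button_top [([551.0, 355.1, 95.6], 0.42)]
top stop_button_top [([565.8, 403.9, 90.4], 0.62)]
top pause_button_top [([545.8, 299.8, 91.1], 0.38)]
top timer [([555.2, 352.1, 2.5], 0.96), ([368.5, 92.4, 1.2], 0.7)]
top black_cap_top [([457.4, 96.2, 132.1], 0.52), ([566.8, 400.7, 90.8], 0.27)]
top red_cap_top [([503.5, -95.1, 131.4], 0.49), ([455.1, -616.9, 3.7], 0.44)]
top bottle [([597.3, -497.8, 0.8], 0.87)]
0.85 [ 287.38926355 -610.78326188  253.31637886] [1.65933157e-05 9.75923090e-01 2.18114930e-01 1.53082237e-05] [-0.76051518 -0.29894813  0.43407016] 0.9993174195618769 22.0
```

View pics/scene0.png

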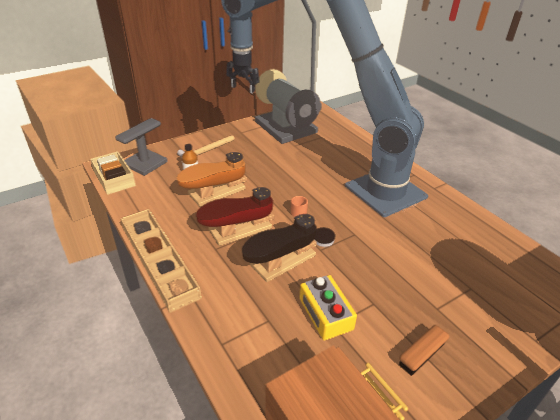

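View pics/top0.png

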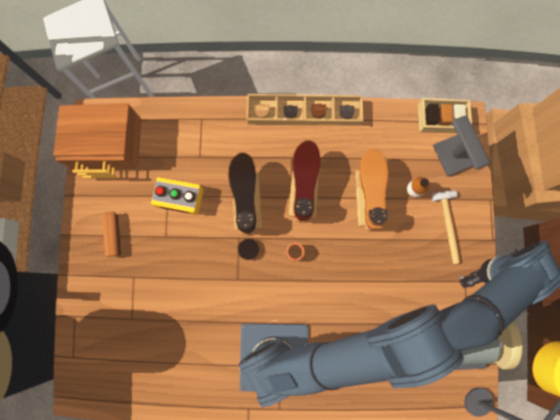

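The scene picture shows the tan shoe's cap at about (235,160) and the timer at (328,305), with the green button in the middle at (329,295). The top picture has them at (376,215) and (175,194). The top network's first tan_shoe hit is really the bottle. Next I move above the tan heel with the gripper closing.

```bash
python3 -m handwheel '[{"gripper":1,"dx":0.025,"dy":0.036,"dz":0.01},{"gripper":1,"dx":0.05,"dy":0.072,"dz":0.01},{"gripper":1,"dx":0.075,"dy":0.108,"dz":0.01},{"gripper":1,"dx":0.1,"dy":0.144,"dz":0.01},{"gripper":1,"dx":0.13,"dy":0.18,"dz":0.01},{"gripper":1,"dx":0.155,"dy":0.216,"dz":0.01},{"gripper":1,"dx":0.175,"dy":0.25,"dz":0.01},{"gripper":1,"dx":0.19,"dy":0.272,"dz":0.01}]' 20
cat > look.py <<'E'
from workcell import env
import cv2,numpy as np,sys
from scipy.spatial.transform import Rotation as R
def look(tag,qs,cams=("wrist",)):
    s=env.state();print(round(s["time_s"],2),np.round(s["eef_pos"],1),np.round(s["tcp_rot"],3),np.round(s["wrist_force"],1),round(s["opening"],2),env.tcp_to_tips)
    for c in cams:
        k=env.calibration(c);im=env.get_image(c);cv2.imwrite(f"pics/{c}{tag}.png",im[:,:,::-1])
        for q in qs: print(c,q,[(np.round(d["at"],1).tolist(),round(d["confidence"],2)) for d in env.spot_point(c,q)[:2]])
def ray(c,px,z):
    "pixel -> world point at height z (static pose now)"
    k=env.calibration(c);u=cv2.undistortPoints(np.array([[px]],float),np.array(k["camera_matrix"]),np.array(k["dist_coeffs"]))[0,0]
    r=R.from_quat(k["orientation"],scalar_first=True);d=r.apply([u[0],-u[1],-1]);p=np.array(k["position"]);return p+d*(z-p[2])/d[2]
def proj(c,P):
    k=env.calibration(c);r=R.from_quat(k["orientation"],scalar_first=True)
    p=r.inv().apply(np.atleast_2d(P)-k["position"])*[1,-1,-1]
    return cv2.projectPoints(p,np.zeros(3),np.zeros(3),np.array(k["camera_matrix"]),np.array(k["dist_coeffs"]))[0][:,0]
E
python3 - <<'E'
from look import *
look("1",["tan_cap_top","tan_shoe"],("wrist",))
print(proj("wrist",[[477,-339,132],env.state()["eef_pos"]]))
E
```

```text
0.85 [ 287.4 -610.8  253.3] [0.    0.976 0.218 0.   ] [-0.8 -0.3  0.4] 1.0 22.0
wrist tan_cap_top []
wrist tan_shoe []
[[  14.75051217 -222.07475832]
 [ 278.52723642  292.71402882]]$[0]: bad value
```

View pics/wrist1.png

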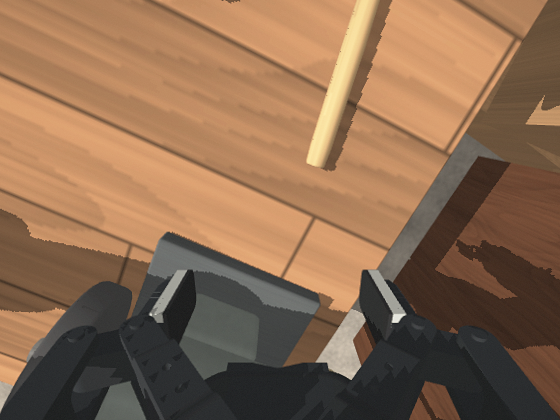

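The wrist picture shows the hammer handle at (340,90) and the open fingers; the arm hasn't moved because the call was refused. I'll try again with every key given.

```bash
python3 -m handwheel '[{"gripper":1.0,"dx":0.025,"dy":0.036,"dz":0.01,"wx":0,"wy":0,"wz":0},{"gripper":1.0,"dx":0.05,"dy":0.072,"dz":0.01,"wx":0,"wy":0,"wz":0},{"gripper":1.0,"dx":0.075,"dy":0.108,"dz":0.01,"wx":0,"wy":0,"wz":0},{"gripper":1.0,"dx":0.1,"dy":0.144,"dz":0.01,"wx":0,"wy":0,"wz":0},{"gripper":1.0,"dx":0.13,"dy":0.18,"dz":0.01,"wx":0,"wy":0,"wz":0},{"gripper":1.0,"dx":0.155,"dy":0.216,"dz":0.01,"wx":0,"wy":0,"wz":0},{"gripper":1.0,"dx":0.175,"dy":0.25,"dz":0.01,"wx":0,"wy":0,"wz":0},{"gripper":1.0,"dx":0.19,"dy":0.272,"dz":0.01,"wx":0,"wy":0,"wz":0}]' 20
python3 - <<'E'
from look import *
look("2",["tan_cap_top","tan_shoe"],("wrist",))
print(proj("wrist",[[477,-339,132]]))
E
```

```text
time_s: 1.8
eef_pos: [479.1, -335.6, 263.5]
tcp_rot: [-0.0, 0.976, 0.22, 0.0]
wrist_force: [-0.5, -0.7, -0.3]
opening: 0.0
grip_force: 0.0
1.8 [ 479.1 -335.6  263.5] [-0.     0.976  0.22   0.   ] [-0.5 -0.7 -0.3] 0.0 22.0
wrist tan_cap_top [([478.0, -342.0, 134.2], 0.58), ([368.0, -63.3, -0.6], 0.43)]
wrist tan_shoe [([527.7, -336.1, -1.5], 0.83)]
[[279.27133892 211.8809052 ]]
```

View pics/wrist2.png

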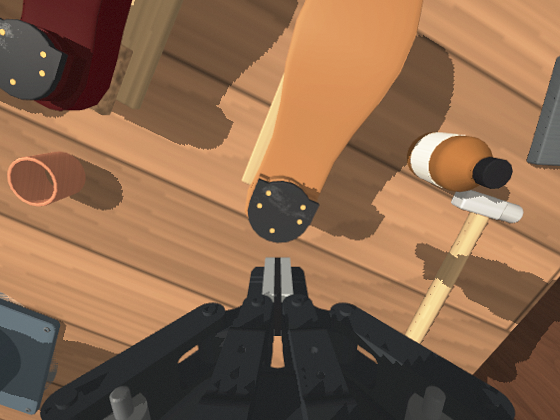

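The wrist picture shows the tan heel cap (280,210) under the shut fingers, its five pins visible and the projected estimate (279,212) on it. Descending to just above it.

```bash
python3 -m handwheel '[{"gripper":1.0,"dx":0,"dy":-0.001,"dz":-0.03,"wx":0,"wy":0,"wz":0},{"gripper":1.0,"dx":0,"dy":-0.001,"dz":-0.06,"wx":0,"wy":0,"wz":0},{"gripper":1.0,"dx":0,"dy":-0.001,"dz":-0.085,"wx":0,"wy":0,"wz":0},{"gripper":1.0,"dx":0,"dy":-0.001,"dz":-0.1,"wx":0,"wy":0,"wz":0},{"gripper":1.0,"dx":0,"dy":-0.001,"dz":-0.1,"wx":0,"wy":0,"wz":0},{"gripper":1.0,"dx":0,"dy":-0.001,"dz":-0.1,"wx":0,"wy":0,"wz":0}]' 20
python3 - <<'E'
from look import *
look("3",["tan_cap_top"],("wrist",))
E
```

```text
time_s: 2.55
eef_pos: [476.9, -340.8, 163.6]
tcp_rot: [0.0, 0.976, 0.217, -0.0]
wrist_force: [1.0, 0.2, 0.7]
opening: 0.001
grip_force: 0.0
2.55 [ 476.9 -340.8  163.6] [ 0.     0.976  0.217 -0.   ] [1.  0.2 0.7] 0.0 22.0
wrist tan_cap_top [([475.3, -338.7, 132.2], 0.88)]
```

View pics/wrist3.png

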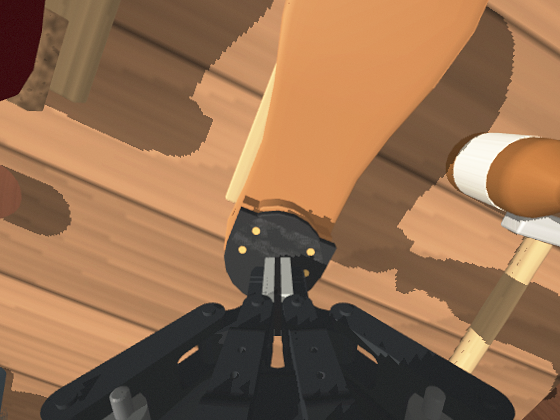

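The fingertips (278,262) stand over the middle of the cap, which spans x 225–335 and y 210–295. Lowering slowly.

```bash
python3 -m handwheel '[{"gripper":1.0,"dx":0,"dy":0.001,"dz":-0.005,"wx":0,"wy":0,"wz":0},{"gripper":1.0,"dx":0,"dy":0.001,"dz":-0.008,"wx":0,"wy":0,"wz":0},{"gripper":1.0,"dx":0,"dy":0.001,"dz":-0.010,"wx":0,"wy":0,"wz":0},{"gripper":1.0,"dx":0,"dy":0.001,"dz":-0.012,"wx":0,"wy":0,"wz":0},{"gripper":1.0,"dx":0,"dy":0.001,"dz":-0.013,"wx":0,"wy":0,"wz":0},{"gripper":1.0,"dx":0,"dy":0.001,"dz":-0.013,"wx":0,"wy":0,"wz":0}]' 20
```

```text
time_s: 3.25
eef_pos: [477.4, -338.7, 150.2]
tcp_rot: [-0.0, 0.976, 0.218, 0.0]
wrist_force: [-0.6, 0.8, 1.5]
opening: -0.001
grip_force: 0.7
```

```bash
python3 -m handwheel '[{"gripper":1.0,"dx":0,"dy":0,"dz":-0.001,"wx":0,"wy":0,"wz":0},{"gripper":1.0,"dx":0,"dy":0,"dz":-0.002,"wx":0,"wy":0,"wz":0},{"gripper":1.0,"dx":0,"dy":0,"dz":-0.002,"wx":0,"wy":0,"wz":0}]' 20
python3 -m handwheel '[{"gripper":1.0,"dx":0,"dy":0,"dz":-0.001,"wx":0,"wy":0,"wz":0},{"gripper":1.0,"dx":0,"dy":0,"dz":-0.001,"wx":0,"wy":0,"wz":0}]' 20
```

```text
time_s: 3.55
eef_pos: [477.5, -338.7, 148.2]
tcp_rot: [-0.0, 0.976, 0.218, 0.0]
wrist_force: [0.3, 1.5, 2.4]
opening: 0.003
grip_force: 1.0
time_s: 3.75
eef_pos: [477.4, -338.7, 147.2]
tcp_rot: [-0.0, 0.976, 0.218, 0.0]
wrist_force: [-0.9, 0.9, 2.4]
opening: -0.0
grip_force: 1.1
```

```bash
python3 -m handwheel '[{"gripper":1.0,"dx":0,"dy":0,"dz":-0.001,"wx":0,"wy":0,"wz":0},{"gripper":1.0,"dx":0,"dy":0,"dz":-0.001,"wx":0,"wy":0,"wz":0},{"gripper":1.0,"dx":0,"dy":0,"dz":-0.001,"wx":0,"wy":0,"wz":0}]' 20
```

```text
time_s: 4.05
eef_pos: [477.5, -338.8, 147.1]
tcp_rot: [0.0, 0.976, 0.218, 0.0]
wrist_force: [-2.9, 4.1, 10.6]
opening: -0.0
grip_force: 5.8
```

The press stopped at tip height 125.1 mm with force rising to 10.6 N, so the cap is home. Lifting off and checking.

```bash
python3 -m handwheel '[{"gripper":1.0,"dx":0,"dy":0,"dz":0.01,"wx":0,"wy":0,"wz":0},{"gripper":1.0,"dx":0,"dy":0,"dz":0.04,"wx":0,"wy":0,"wz":0},{"gripper":1.0,"dx":0,"dy":0,"dz":0.08,"wx":0,"wy":0,"wz":0},{"gripper":1.0,"dx":0,"dy":0,"dz":0.12,"wx":0,"wy":0,"wz":0},{"gripper":1.0,"dx":0,"dy":0,"dz":0.12,"wx":0,"wy":0,"wz":0}]' 20
python3 - <<'E'
from look import *
look("4",["tan_cap_top","tan_shoe"],("wrist",))
E
```

```text
time_s: 4.55
eef_pos: [479.4, -340.4, 272.0]
tcp_rot: [0.003, 0.976, 0.218, 0.003]
wrist_force: [0.3, 0.0, -0.5]
opening: 0.004
grip_force: 0.0
4.55 [ 479.4 -340.4  272. ] [0.003 0.976 0.218 0.003] [ 0.3  0.  -0.5] 0.0 22.0
wrist tan_cap_top [([474.8, -340.7, 125.6], 0.87), ([554.2, -99.1, -0.4], 0.62)]
wrist tan_shoe [([526.8, -335.0, 1.2], 0.6)]
```

View pics/wrist4.png

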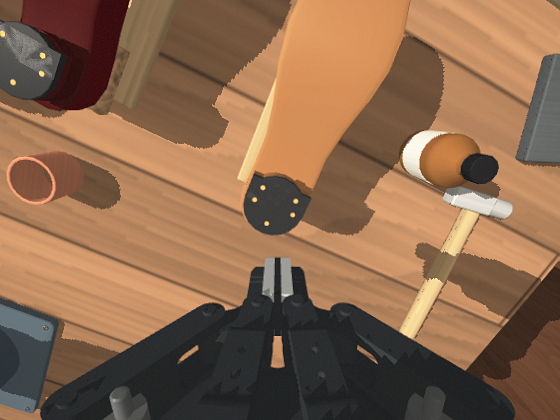

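The tan cap (276,205) now sits flush on the heel, measured at 125.6 mm, and the shoe hasn't moved. Moving to the timer.

```bash
python3 -m handwheel '[{"gripper":1.0,"dx":0.005,"dy":0.045,"dz":0,"wx":0,"wy":0,"wz":0},{"gripper":1.0,"dx":0.01,"dy":0.09,"dz":0,"wx":0,"wy":0,"wz":0},{"gripper":1.0,"dx":0.015,"dy":0.135,"dz":0,"wx":0,"wy":0,"wz":0},{"gripper":1.0,"dx":0.02,"dy":0.18,"dz":0,"wx":0,"wy":0,"wz":0},{"gripper":1.0,"dx":0.025,"dy":0.225,"dz":0,"wx":0,"wy":0,"wz":0},{"gripper":1.0,"dx":0.03,"dy":0.27,"dz":0,"wx":0,"wy":0,"wz":0},{"gripper":1.0,"dx":0.035,"dy":0.315,"dz":0,"wx":0,"wy":0,"wz":0},{"gripper":1.0,"dx":0.04,"dy":0.36,"dz":0,"wx":0,"wy":0,"wz":0}]' 20
python3 -m handwheel '[{"gripper":1.0,"dx":0.005,"dy":0.045,"dz":0,"wx":0,"wy":0,"wz":0},{"gripper":1.0,"dx":0.01,"dy":0.09,"dz":0,"wx":0,"wy":0,"wz":0},{"gripper":1.0,"dx":0.015,"dy":0.135,"dz":0,"wx":0,"wy":0,"wz":0},{"gripper":1.0,"dx":0.02,"dy":0.18,"dz":0,"wx":0,"wy":0,"wz":0},{"gripper":1.0,"dx":0.025,"dy":0.225,"dz":0,"wx":0,"wy":0,"wz":0},{"gripper":1.0,"dx":0.03,"dy":0.27,"dz":0,"wx":0,"wy":0,"wz":0},{"gripper":1.0,"dx":0.035,"dy":0.33,"dz":0,"wx":0,"wy":0,"wz":0},{"gripper":1.0,"dx":0.035,"dy":0.33,"dz":0,"wx":0,"wy":0,"wz":0}]' 20
python3 - <<'E'
from look import *
look("5",["start_button_top","stop_button_top","pause_button_top","timer"],("wrist",))
print(proj("wrist",[[553,352,92]]))
E
```

```text
time_s: 5.5
eef_pos: [516.6, 22.9, 265.1]
tcp_rot: [-0.0, 0.976, 0.218, -0.001]
wrist_force: [0.4, 0.2, -0.2]
opening: -0.0
grip_force: 0.0
time_s: 6.3
eef_pos: [549.9, 358.0, 263.9]
tcp_rot: [-0.001, 0.975, 0.222, -0.002]
wrist_force: [0.1, 0.0, -0.2]
opening: -0.0
grip_force: 0.0
6.3 [549.9 358.  263.9] [-0.001  0.975  0.222 -0.002] [ 0.1  0.  -0.2] -0.0 22.0
wrist start_button_top [([553.0, 350.4, 93.2], 0.9)]
wrist stop_button_top [([564.9, 402.9, 95.0], 0.64)]
wrist pause_button_top [([549.4, 297.7, 89.5], 0.97)]
wrist timer [([556.9, 350.2, 0.1], 0.92)]
[[275.00344715 195.04990332]]
```

View pics/wrist5.png

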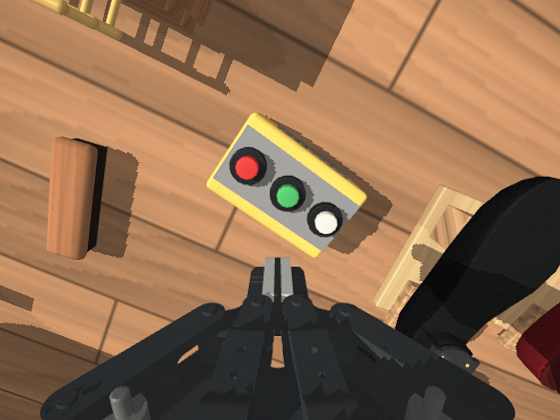

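The wrist picture shows green at (288,194), between red (247,166) and white (324,220), while the arm is still settling. Part descent, then re-measure.

```bash
python3 -m handwheel '[{"gripper":1.0,"dx":0,"dy":0,"dz":-0.04,"wx":0,"wy":0,"wz":0},{"gripper":1.0,"dx":0,"dy":0,"dz":-0.08,"wx":0,"wy":0,"wz":0},{"gripper":1.0,"dx":0,"dy":0,"dz":-0.11,"wx":0,"wy":0,"wz":0},{"gripper":1.0,"dx":0,"dy":0,"dz":-0.11,"wx":0,"wy":0,"wz":0},{"gripper":1.0,"dx":0,"dy":0,"dz":-0.11,"wx":0,"wy":0,"wz":0},{"gripper":1.0,"dx":0,"dy":0,"dz":-0.11,"wx":0,"wy":0,"wz":0}]' 20
python3 - <<'E'
from look import *
look("6",["start_button_top"],("wrist","top","scene"))
s=env.state();im=cv2.imread("pics/wrist6.png");h=cv2.cvtColor(im,cv2.COLOR_BGR2HSV)
m=cv2.inRange(h,(40,90,50),(85,255,255));n,l,st,c=cv2.connectedComponentsWithStats(m)
i=1+st[1:,4].argmax();print(st[i],c[i],ray("wrist",c[i],92))
E
```

```text
time_s: 7.15
eef_pos: [553.6, 351.1, 158.5]
tcp_rot: [-0.001, 0.976, 0.218, 0.001]
wrist_force: [-0.2, 0.1, 0.8]
opening: -0.003
grip_force: 0.0
7.15 [553.6 351.1 158.5] [-0.001  0.976  0.218  0.001] [-0.2  0.1  0.8] -0.0 22.0
wrist start_button_top [([553.6, 349.0, 92.7], 0.86)]
top start_button_top [([512.6, 96.8, -2.8], 0.19)]
scene start_button_top [([556.3, 347.8, 93.2], 0.44)]
[264 218  34  36 946] [280.54016913 235.52008457] [555.42223243 350.87572596  92.        ]
```

View pics/wrist6.png

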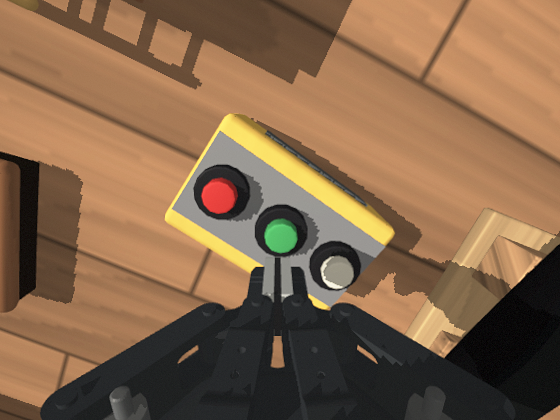

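Green (281,235) lies just ahead of the fingertips along the camera's slant, and its computed position (554.5, 350.5) matches the tool to about 1 mm. Approaching, then pressing.

```bash
python3 -m handwheel '[{"gripper":1.0,"dx":0.001,"dy":-0.0005,"dz":-0.02,"wx":0,"wy":0,"wz":0},{"gripper":1.0,"dx":0.001,"dy":-0.0005,"dz":-0.035,"wx":0,"wy":0,"wz":0},{"gripper":1.0,"dx":0.001,"dy":-0.0005,"dz":-0.041,"wx":0,"wy":0,"wz":0},{"gripper":1.0,"dx":0.001,"dy":-0.0005,"dz":-0.041,"wx":0,"wy":0,"wz":0},{"gripper":1.0,"dx":0.001,"dy":-0.0005,"dz":-0.041,"wx":0,"wy":0,"wz":0}]' 20
```

```text
time_s: 7.95
eef_pos: [553.5, 350.9, 115.5]
tcp_rot: [-0.0, 0.976, 0.218, 0.0]
wrist_force: [0.3, -0.3, -0.3]
opening: -0.002
grip_force: 0.0
```

```bash
python3 -m handwheel '[{"gripper":1.0,"dx":0.001,"dy":0,"dz":-0.002,"wx":0,"wy":0,"wz":0},{"gripper":1.0,"dx":0.001,"dy":0,"dz":-0.004,"wx":0,"wy":0,"wz":0},{"gripper":1.0,"dx":0.001,"dy":0,"dz":-0.006,"wx":0,"wy":0,"wz":0},{"gripper":1.0,"dx":0.001,"dy":0,"dz":-0.007,"wx":0,"wy":0,"wz":0},{"gripper":1.0,"dx":0.001,"dy":0,"dz":-0.007,"wx":0,"wy":0,"wz":0}]' 20
python3 -m handwheel '[{"gripper":1.0,"dx":0,"dy":0,"dz":-0.001,"wx":0,"wy":0,"wz":0},{"gripper":1.0,"dx":0,"dy":0,"dz":-0.001,"wx":0,"wy":0,"wz":0},{"gripper":1.0,"dx":0,"dy":0,"dz":-0.001,"wx":0,"wy":0,"wz":0}]' 20
```

```text
time_s: 8.45
eef_pos: [554.9, 351.1, 108.6]
tcp_rot: [-0.0, 0.976, 0.218, 0.001]
wrist_force: [1.9, 1.1, 3.4]
opening: 0.001
grip_force: 1.8
time_s: 8.75
eef_pos: [554.9, 351.1, 108.1]
tcp_rot: [-0.0, 0.976, 0.218, 0.001]
wrist_force: [-0.1, -0.1, 9.2]
opening: -0.002
grip_force: 4.0
```

Tip height is 86.1 mm and the force is 9.2 N, so the button is right down. Releasing and moving clear.

```bash
python3 -m handwheel '[{"gripper":1.0,"dx":0,"dy":0,"dz":0.005,"wx":0,"wy":0,"wz":0},{"gripper":1.0,"dx":0,"dy":0,"dz":0.03,"wx":0,"wy":0,"wz":0},{"gripper":1.0,"dx":0,"dy":0,"dz":0.07,"wx":0,"wy":0,"wz":0},{"gripper":1.0,"dx":0,"dy":0,"dz":0.11,"wx":0,"wy":0,"wz":0},{"gripper":1.0,"dx":0,"dy":0,"dz":0.15,"wx":0,"wy":0,"wz":0},{"gripper":1.0,"dx":0,"dy":0,"dz":0.15,"wx":0,"wy":0,"wz":0},{"gripper":1.0,"dx":0,"dy":0,"dz":0.15,"wx":0,"wy":0,"wz":0},{"gripper":1.0,"dx":0,"dy":0,"dz":0.15,"wx":0,"wy":0,"wz":0}]' 20
python3 - <<'E'
from look import *
look("7",["start_button_top","timer"])
look("7",["tan_cap_top","black_cap_top","red_cap_top"],("scene",))
E
```

```text
time_s: 9.55
eef_pos: [553.7, 350.1, 255.9]
tcp_rot: [0.001, 0.976, 0.218, -0.001]
wrist_force: [-0.7, 0.6, 0.5]
opening: 0.003
grip_force: 0.0
9.55 [553.7 350.1 255.9] [ 0.001  0.976  0.218 -0.001] [-0.7  0.6  0.5] 0.0 22.0
wrist start_button_top [([553.6, 347.0, 93.7], 0.91)]
wrist timer [([557.1, 350.3, 0.8], 0.71)]
9.7 [553.9 350.3 255.8] [ 0.001  0.976  0.218 -0.001] [0.4 0.7 1.3] 0.01 22.0
scene tan_cap_top [([475.9, -337.1, 124.3], 0.63)]
scene black_cap_top [([460.7, 94.5, 129.4], 0.68), ([364.9, -69.2, 1.5], 0.25)]
scene red_cap_top [([505.7, -91.6, 132.4], 0.72)]
```

View pics/wrist7.png

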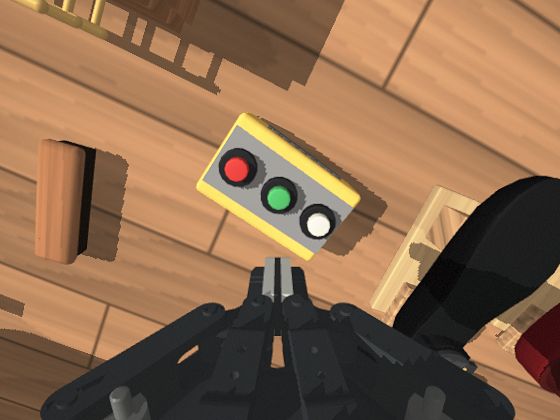

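The timer is in place, green (279,196) has sprung back, and the gripper is well clear. Handing in.

```bash
python3 -c "
from workcell import env
print(env.close_job())"
```

```text
the job is handed in; nothing more can be done
None
```

I pressed the tan shoe's heel cap fully home (stopped at 125 mm, about 11 N), then pressed the green start button right down (about 9 N); it sprang back, the arm is clear, the shoe and timer have not moved measurably, and the job is handed in with no verdict shown.

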